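# Turn the slate trinket tile home on its peg and lock it

## Robot

A 6-joint arm with a two-finger parallel gripper is mounted at the origin on the work surface. World frame = base frame: x ahead of the robot, y to its left, z up, the work surface at z = 0. Lengths are in mm, angles in degrees, forces in N, time in s.
With the tool pointing down it reaches from about 350 to 850 mm from the base axis. Payload 8.1 kg.
Tool frame: the origin (TCP) lies midway between the tips of the shut fingers; the grasp point (between the pads) lies 19 mm behind it (r.grip_depth is the distance from the TCP to the grasp point, in mm); z points along the fingers, y is the direction in which the jaws open and shut (so a half turn about z gives the same grasp; the last joint's range is limited). The gripper opens to 85 mm and grips with 20 to 120 N. Pads are 22 mm wide; open, the fingers measure 114 mm over their backs; the gripper's body (76 mm by 85 mm) begins 54 mm behind the grasp point. The pads swing forward as they close: fully open they stand 13 mm farther back than shut.
Start: joints at [68.216, 7.471, 85.268, -0, 87.261, -4.893], TCP at [174.307, 574.127, 231.292] pointing down, gripper open.
Joint ranges: [-169.43, 169.43], [-51.17, 129.36], [1.28, 143.12], [-76.62, 256.62], [0, 156.53], [-152.29, 152.29]. Speed limits (degrees/s): [136.94, 136.94, 159.86, 180, 180, 180].

## Interface

Orientations are given as [roll, pitch, yaw] about the fixed x, y, z axes, in that order (R = Rz(yaw) Ry(pitch) Rx(roll)).
In Python, from bench import r, imaging gives the robot as it stands.
- The arm moves only by the shell command python3 -m creep 'ROWS' [FORCE]. ROWS is text: rows parted by semicolons, each of 7 numbers parted by spaces: the shift along the tool's x, y, z in cm, then the turn, a rotation vector about the tool's x, y, z in degrees, then the finger opening in cm, from 0 to 8.54. In form: dx dy dz ax ay az gripper; .... A call has 1 to 20 rows; each row is the pose to reach, as a shift and turn from the pose measured when the call began, along the tool's axes at that moment; what a row does not reach only later rows make up. A row lasts 1/10 s, in which the tool goes at most 50 mm and 8.59 degrees, less where a joint would pass 70% of its speed; a pose out of reach is approached as far as the arm can. A call with a gripper value outside its range is refused whole. The fingers move at their own pace and stop on an object; FORCE is the grip in N (left out, the last holds). Time passes only in rows, so rows that repeat a pose let the fingers close. It gives the time, the measured TCP pose, the force and the opening at its end, in the units of the state.
- r.sense(): the state, without advancing time (a new reading comes with each control period).
- imaging.snapshot(name): name is "scene" or "side" or "wrist"; returns the picture (480x640x3 uint8, red, green, blue); there is no depth.
- imaging.camera_info(name): a dict with "camera_matrix" (3x3 intrinsics, pixels), "R" (3x3) and "t" (3): a world point X has camera coordinates R X + t. Camera axes: x right, y down, z forward; pixel columns grow to the right and rows downward; lengths in mm; the calibration is good to about 2 mm. A picture is of the moment at which its call begins: read the wrist's pose just before it. camera_info takes no time and is no camera call; for the wrist camera it gives the pose at the moment of the call.
- r.hand_in(): hands the job in, once; it reports no verdict.
The state is a dict: "time": time; "joint_pos": joint angles; "qd": joint speeds; "joint_efforts": joint torques, N m; "tool_pos": TCP position; "tcp_rot": TCP orientation; "ft_force": force on the tool from outside, world axes, zero at the start; "wrist_torque": the same for the moment, N m; "finger_gap": finger opening in mm.
Only numpy, scipy, OpenCV 4.12 (cv2) and the standard library are available. Lean on these libraries where they do the work, as an engineer would, in place of code of your own. Each camera call takes 0.05 s, during which the arm holds its last target.

## Task

On the wardrobe shelf a slate trinket tile has swung askew on its wooden base. Keeping it flat and its slotted corner hooked on the steel peg, push its free corner (the one diagonally opposite) so that it turns about the peg until its far long edge comes up against the stop screw in the metal rail, and keep pressing it there with the fingers, lightly but definitely, for about a second; slate chips, so never push hard. Then swing the wooden turn-button all the way round to its stop in front of the tile, so the tile is locked, and let go, leaving everything else on the shelf where it is.

Things in the scene. Friction and masses are not known exactly. Their poses are not given: they have to be found in the camera images.
- tile: Dark slate tile 100 x 150 x 12 mm, 0.3 to 0.55 kg, loose on the base board, underside 8 mm above the shelf. Origin: on its underside, in the middle of the 11 mm wide slot at its far left corner, in which the peg stands. Tile axes when home: x away from the robot, y left. It spans x -82.5 to 17.5, y -141 to 9 mm; the slot opens to +y and ends 6 mm to -y of the origin. Starts 0.3 to 0.6 rad clockwise of home.
- tile_corner (a point): The tile's free corner, half-way up its edge, at (-82.5, -141, 6) mm in the tile's axes. Push the near long face (tile x = -82.5) in +x beside this corner: the tile turns counter-clockwise, dragging with 1 to 5 N. More than 15 N from the fingers chips it; pressed home needs at least 2 N of it to reach the stop screw, so a total push of 7 to 12 N is right.
- dock: Fixed plywood base board, 210 (x) x 260 (y) x 8 mm, lying on the shelf; carries peg, rail and turn-button. Origin at the centre of its underside, x away from the robot, y left; it may be turned up to 0.3 rad.
- peg (a point): Fixed steel peg, 8 mm in diameter, top 32 mm above the shelf; this point is on its axis 14 mm above the shelf. At (65, 70) mm in the board's axes.
- rail: Fixed aluminium rail on the base board, 10 (x) x 120 (y) x 16 mm; origin at the centre of its underside, axes as the board's. A steel stop screw, head 11 mm across, at rail y = -40 mm and 14.5 mm above the shelf, stands 3 to 14 mm proud of its near face (x = -5): its setting is not measured, so feel for it. Home means against the screw, the tile then within 0.055 rad of parallel to the rail.
- latch (a joint): Turn-button: wooden bar 14 mm wide, 11 mm high, reaching 65 mm from its upright pivot, top 20.5 mm above the shelf. Angle in rad: 0 = closed at its stop, pointing to the board's +y, 2 to 15 mm clear of the tile's near face when home; grows counter-clockwise from above to 2.3. Starts at 1.6 to 2.2, stays where left; about 1 N at the knob moves it. The tile blocks it unless home or nearly so.
- knob (a point): Steel knob standing on the turn-button, 14 mm in diameter, 26 mm tall, 20.5 to 46.5 mm above the shelf, 55 mm from the pivot; this point is its centre. Pinch it or push it sideways.
- latch_pivot (a point): Fixed: the upright pivot axis of the turn-button, at the knob's mid height; at (-33, -106) mm in the board's axes.
- case: Bystander: black sunglasses case, 165 x 64 x 49 mm, right of the base board; origin under its centre.
- shoehorn: Bystander: flat steel shoehorn about 175 mm long, 4 mm thick, left of the base board.
- dish: Bystander: white ceramic dish 112 mm across, 22 mm high, behind the rail; origin under its centre.
- clip0: Bystander: metal hair clip, 48 mm, in the dish.
- clip1: Bystander: as clip0.
- clip2: Bystander: as clip0.
- hanger_l: Bystander: wooden hanger 400 mm wide, 16 mm thick, lying flat at the left.
- hanger_r: Bystander: the like at the right.
Mind the look-alikes: they are no part of the job. What is meant by the tile is not orange, pink or white, and is the larger of those in its own colour.

How it is judged (in metres and radians):
On the way, in this order (a step that is already met when the one before it is completed fails the run):
1. the tile, turned home on its peg, is pressed by the fingers against the rail's stop screw with at least 2 N while the turn-button is still open (angle between the x axis of tile and the x axis of rail, either way round below 0.075 rad and horizontal distance between tile and peg below 0.009 m and contact force between tile and rail above 1.5 N and contact force between the fingers and tile above 2 N and value of joint latch above 1 rad), for 0.3 s.
2. the turn-button is closed in front of the tile (angle between the x axis of tile and the x axis of rail, either way round below 0.075 rad and horizontal distance between tile and peg below 0.009 m and value of joint latch below 0.1 rad), for 0.2 s.
At the end, for the whole second after the job is handed in: The tile lies flat on its base, slot within 9 mm of the peg, long edge within 0.075 rad of parallel to the rail, at rest; the turn-button is within 0.1 rad of its closed stop (all of step 2 and linear speed of tile below 0.01 m/s and angle between tile's own z axis and vertical below 0.03 rad); the robot touches nothing.
It fails at once if the tile is pushed by the fingers or arm with more than 15 N (contact force between any of the fingers, the arm and tile above 15 N).
It fails at once if the turn-button is forced against the tile with more than 15 N (contact force between latch and tile above 15 N).
It fails at once if the tile is lifted or tipped off its base (angle between tile's own z axis and vertical above 0.08 rad or height (world z) of tile above 0.016 m).
It fails at once if the tile's slot comes off the peg (horizontal distance between tile and peg above 0.011 m).
It fails at once if a bystander is moved by more than 20 mm (distance of any of case, shoehorn, dish, hanger_l, hanger_r, clip0, clip1, clip2 from where it was at the start of the episode above 0.02 m).
It also fails if it takes over 64 s, if anything falls off the work surface, if the arm or the gripper's body presses on something with over 40 N, if the wrist force passes 120 N, or if a joint passes its speed limit or range.

## Working session

There is one attempt and no reset: what is moved stays moved. The work goes in short steps, Python scripts to look and compute and a shell command to move; the robot and the scene stay as the last step left them, time stands still between calls to the robot, and variables do not carry over. Pictures are saved under pics/ and viewed, and the job is handed in when it is done.

```bash
ls; mkdir -p pics
python3 - <<'E'
from bench import r, imaging
import cv2
print(r.sense())
for n in ("scene","side","wrist"):
    im=imaging.snapshot(n); cv2.imwrite(f"pics/{n}0.png",im[:,:,::-1])
    i=imaging.camera_info(n); print(n,i)
E
```

```text
pics
{'time': 0.0, 'joint_pos': array([ 6.82158395e+01,  7.51602416e+00,  8.53317468e+01,  3.41969385e-05,
        8.72623858e+01, -4.89389571e+00]), 'qd': array([-0.03624128, -0.06804644,  0.00431844,  0.16079629, -0.02114696,
        0.03950097]), 'joint_efforts': array([ 1.31481229e-03, -5.69396746e+01, -5.00565684e+01, -6.89771355e-06,
        1.45342690e-02, -2.47559899e-05]), 'tool_pos': array([174.0963858 , 573.58588395, 230.21125114]), 'tcp_rot': array([-1.79890248e+02, -9.43158050e-03,  1.63109724e+02]), 'ft_force': array([-1.03937446, -0.25832619,  0.2616303 ]), 'wrist_torque': array([ 0.02149317,  0.00762295, -0.02020276]), 'finger_gap': 85.40356810635903}
scene {'camera_matrix': array([[514.30003928,   0.        , 322.84758527],
       [  0.        , 514.30003928, 240.83799051],
       [  0.        ,   0.        ,   1.        ]]), 'R': array([[ 0.43287717,  0.90127829,  0.01774251],
       [ 0.66437467, -0.30566762, -0.68203636],
       [-0.60928126,  0.30702564, -0.73110301]]), 't': array([-238.01014035, -338.42776338, 1884.72873009])}
side {'camera_matrix': array([[606.5109305 ,   0.        , 318.50006911],
       [  0.        , 606.5109305 , 227.02591027],
       [  0.        ,   0.        ,   1.        ]]), 'R': array([[-0.98552169, -0.1689663 , -0.01404933],
       [-0.12074499,  0.75759966, -0.64145413],
       [ 0.1190279 , -0.63047057, -0.76703273]]), 't': array([ 550.54600427,  120.39137385, 1683.06013227])}
wrist {'camera_matrix': array([[428.35269356,   0.        , 314.67948129],
       [  0.        , 428.35269356, 238.90608595],
       [  0.        ,   0.        ,   1.        ]]), 'R': array([[ 2.90106527e-01,  9.56994215e-01, -5.25638677e-04],
       [ 9.12608741e-01, -2.76485943e-01,  3.01165752e-01],
       [ 2.88068550e-01, -8.78498526e-02, -9.53571662e-01]]), 't': array([-599.46574327,  -40.71102598,  379.98377574])}
```

View pics/scene0.png

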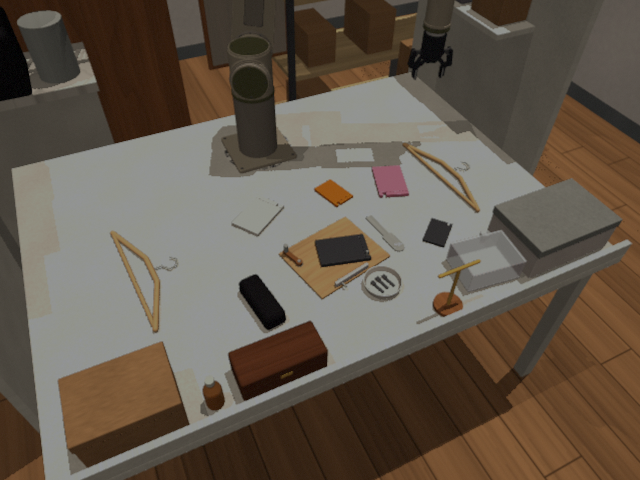

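View pics/side0.png

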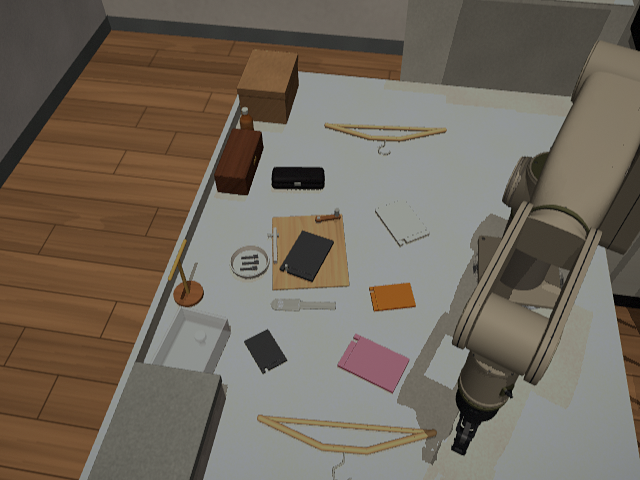

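View pics/wrist0.png

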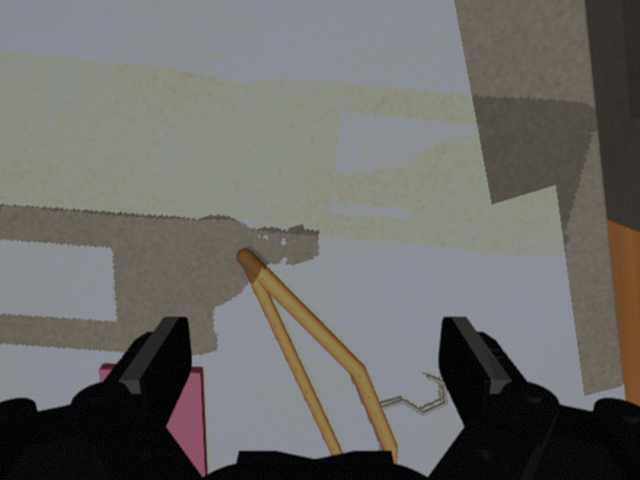

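The candidates for the tile, as scene/side pixels:
- dark tile on the board: (343,250) / (307,255)
- small dark tile: (438,232) / (265,351)
- orange tile: (334,193) / (392,296)
- pink tile: (390,181) / (373,362)
- white tile: (258,215) / (402,222)

By the description it is the larger dark one, lying on the board. I'll check it in a close crop.

```bash
cat > h.py <<'E'
import numpy as np, cv2
from bench import r, imaging
def ray(n,px,info=None):
    i=info or imaging.camera_info(n); K,R,t=i["camera_matrix"],i["R"],i["t"]
    d=R.T@np.linalg.inv(K)@np.array([px[0],px[1],1.]); return -R.T@t, d/np.linalg.norm(d)
def onz(n,px,z,info=None):
    c,d=ray(n,px,info); return c+d*(z-c[2])/d[2]
def proj(n,X,info=None):
    i=info or imaging.camera_info(n); p=i["camera_matrix"]@(i["R"]@np.array(X,float)+i["t"]); return p[:2]/p[2]
E
python3 - <<'E'
import cv2
a=cv2.imread('pics/scene0.png')[205:305,270:410]; b=cv2.imread('pics/side0.png')[200:300,220:360]
a=cv2.resize(a,None,fx=5.6,fy=5.6,interpolation=cv2.INTER_CUBIC);b=cv2.resize(b,None,fx=5.6,fy=5.6,interpolation=cv2.INTER_CUBIC)
cv2.imwrite('pics/ca.png',a);cv2.imwrite('pics/cb.png',b)
E
```

```text
(no output)
```

View pics/ca.png

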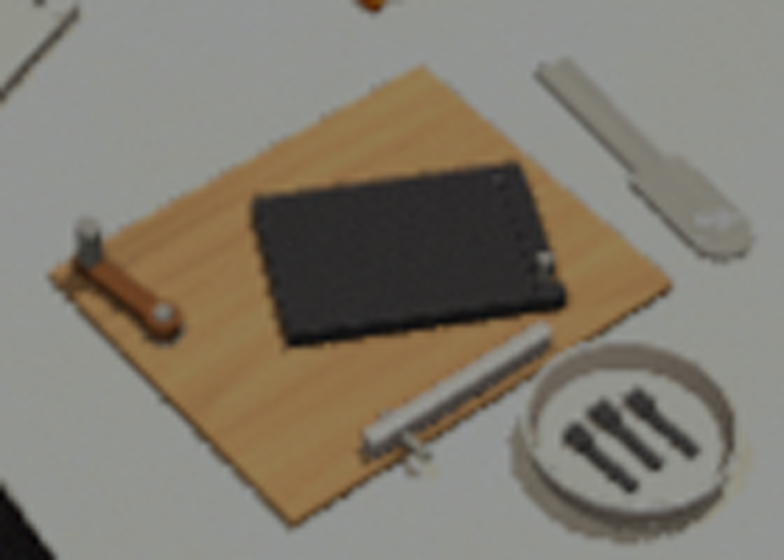

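View pics/cb.png

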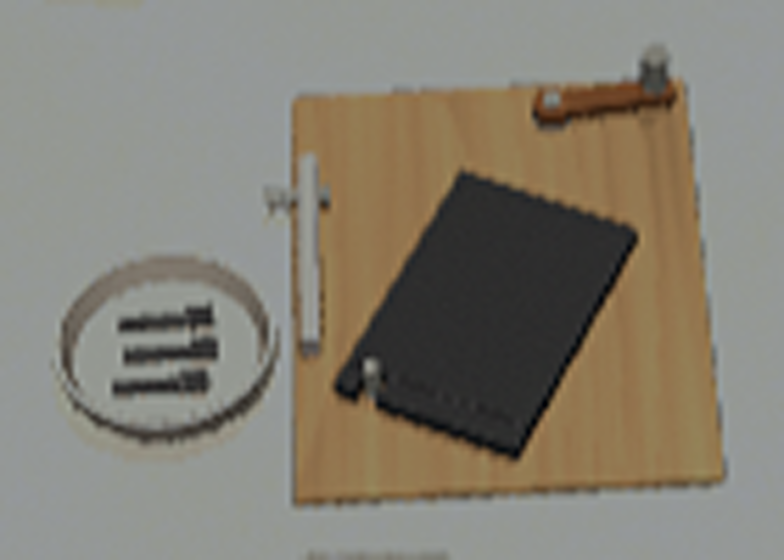

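Run:
```python
from h import *
A=lambda p:(270+(p[0]+.5)/5.6-.5,205+(p[1]+.5)/5.6-.5)
B=lambda p:(220+(p[0]+.5)/5.6-.5,200+(p[1]+.5)/5.6-.5)
names=["NR","NL","FL","FR"]
a=[(52,270),(425,67),(668,282),(292,519)]; b=[(683,80),(722,475),(296,497),(296,97)]
est=[]
for n,f,pts in(("scene",A,a),("side",B,b)):
    P=np.array([onz(n,f(p),8) for p in pts])[:,:2]
    c=P.mean(0); x=(P[2]+P[3]-P[0]-P[1])/2; y=(P[1]+P[2]-P[0]-P[3])/2
    th=np.arctan2(x[1],x[0]); ty=np.arctan2(-y[0],y[1])
    print(n,P.round(1).tolist(),c.round(1),np.linalg.norm(x).round(1),np.linalg.norm(y).round(1),th,ty); est.append((c,(th*210+ty*260)/470))
c=np.mean([e[0] for e in est],0); th=np.mean([e[1] for e in est])
Rz=np.array([[np.cos(th),-np.sin(th)],[np.sin(th),np.cos(th)]])
print("dock",c,th, "peg",c+Rz@[65,70],"pivot",c+Rz@[-33,-106])
# checks
print("peg top", onz("scene",A((543,258)),32)[:2],onz("side",B((371,366)),32)[:2])
print("knob top",onz("scene",A((88,228)),46.5)[:2],onz("side",B((655,54)),46.5)[:2])
print("pivot top",onz("scene",A((165,314)),22)[:2],onz("side",B((552,99)),22)[:2])
# tile top corners z=20: free corner etc
print("tile scene free,NL,FL?,FR",[onz("scene",A(p),20)[:2].round(1).tolist() for p in [(255,200),(517,165),(563,290),(288,337)]])
print("tile side ",[onz("side",B(p),20)[:2].round(1).tolist() for p in [(637,236),(518,455),(340,385),(462,173)]])
print("screw back scene/side",onz("scene",A((405,440)),14.5)[:2],onz("side",B((325,197)),14.5)[:2])
print(r.sense()['time'])
```

```text
scene [[512.6, -127.2], [458.2, 123.8], [657.2, 166.1], [714.0, -82.4]] [585.5  20.1] 204.9 255.9 0.21414911847825835 0.21898004710137664
side [[509.6, -122.9], [453.9, 126.4], [655.9, 172.1], [711.5, -78.6]] [582.7  24.3] 206.9 256.1 0.21908481242659988 0.2190950144747834
dock [584.10668098  22.18057027] 0.21795600159555517 peg [632.43246612 104.5797116 ] pivot [574.80826261 -88.44736208]
peg top [632.42171126 101.82404676] [631.01984185 106.29365737]
knob top [ 525.80945449 -110.58119936] [ 522.3477091  -105.05711195]
pivot top [577.00693871 -89.94273922] [574.21195082 -86.76465327]
tile scene free,NL,FL?,FR [[521.7, -12.7], [557.7, 128.1], [647.5, 106.5], [616.2, -38.1]]
tile side  [[516.1, -4.3], [552.2, 138.8], [646.2, 111.6], [612.0, -31.2]]
screw back scene/side [697.81465361 -11.92010851] [680.14412954  -8.60849577]
0.15
```

The crop shows the dark slate tile, its slot on the peg at crop (543,258), with the turn-button open at the right edge of the board. Sizes agree with the given ones to within a few mm. Next I'll measure the rail and screw, and plan the hover.

```bash
cat >> h.py <<'E'
from scipy.spatial.transform import Rotation as Ro
PEG=np.array([632.2,104.4]); TH=0.218; PIV=np.array([575.,-88.4])
def r2(a): return np.array([[np.cos(a),-np.sin(a)],[np.sin(a),np.cos(a)]])
def shift(X,yaw,s=None):
    s=s or r.sense(); R0=Ro.from_euler('xyz',s['tcp_rot'],degrees=True); R1=Ro.from_euler('xyz',[180,0,yaw],degrees=True)
    return (R0.inv().apply(np.array(X)-s['tool_pos'])/10).round(2), (R0.inv()*R1).as_rotvec(degrees=True).round(1)
E
python3 - <<'E'
from h import *
A=lambda p:(270+(p[0]+.5)/5.6-.5,205+(p[1]+.5)/5.6-.5)
B=lambda p:(220+(p[0]+.5)/5.6-.5,200+(p[1]+.5)/5.6-.5)
D=np.array([584.1,22.2])
for n,f,pts in(("scene",A,[(365,438),(548,328)]),("side",B,[(309,155),(312,350)])):
    for p in pts: print(n,"rail end board xy",(r2(TH).T@(onz(n,f(p),24)[:2]-D)).round(1))
print("screw tip side board",(r2(TH).T@(onz("side",B((328,197)),16)[:2]-D)).round(1))
i=imaging.camera_info("wrist"); s=r.sense(); R0=Ro.from_euler('xyz',s['tcp_rot'],degrees=True)
print("cam in tool",R0.inv().apply(-i['R'].T@i['t']-s['tool_pos']),"fwd",R0.inv().apply(i['R'][2]), "right",R0.inv().apply(i['R'][0]))
print(shift([499,9,180],-14.2))
E
```

```text
scene rail end board xy [ 96.1 -78.1]
scene rail end board xy [97.4 42.4]
side rail end board xy [ 94.7 -71.7]
side rail end board xy [93.4 54.5]
screw tip side board [ 85.5 -49.5]
cam in tool [  75.84045112   -0.14775011 -143.82153968] fwd [-0.30129985  0.00104763  0.95352887] right [ 4.75319956e-04  9.99999437e-01 -9.48493698e-04]
(array([-47.49, -44.59,   5.1 ]), array([-0.000e+00,  1.000e-01,  1.773e+02]))
```

```bash
python3 -m creep '-20 -20 0 0 0 60 2;-47.5 -44.6 3 0 0 177 0;-47.5 -44.6 3 0 0 177 0;-47.5 -44.6 3 0 0 177 0;-47.5 -44.6 3 0 0 177 0;-47.5 -44.6 3 0 0 177 0;-47.5 -44.6 3 0 0 177 0;-47.5 -44.6 3 0 0 177 0;-47.5 -44.6 3 0 0 177 0;-47.5 -44.6 3 0 0 177 0;-47.5 -44.6 3 0 0 177 0;-47.5 -44.6 3 0 0 177 0;-47.5 -44.6 3 0 0 177 0;-47.5 -44.6 3 0 0 177 0;-47.5 -44.6 3 0 0 177 0;-47.5 -44.6 3 0 0 177 0;-47.5 -44.6 3 0 0 177 0;-47.5 -44.6 3 0 0 177 0;-47.5 -44.6 3 0 0 177 0;-47.5 -44.6 3 0 0 177 0' 40
python3 - <<'E'
from h import *
s=r.sense();print(s);i=imaging.camera_info("wrist")
im=imaging.snapshot("wrist");cv2.imwrite("pics/w1.png",im[:,:,::-1])
import pickle;pickle.dump(i,open("w1.pkl","wb"))
E
```

```text
time: 2.15
tool_pos: [498.8, 8.9, 200.7]
tcp_rot: [179.9, 0.1, -9.1]
ft_force: [-0.1, -0.5, -0.9]
finger_gap: -0.2
{'time': 2.15, 'joint_pos': array([-4.80887898e+00, -7.37122131e+00,  1.03321407e+02, -8.07174342e-02,
        8.41089369e+01,  9.43362478e+01]), 'qd': array([ 5.37545801e-02,  1.99887766e-01, -1.55628139e-01, -2.67039245e-02,
        6.06504175e-02,  8.52590067e+01]), 'joint_efforts': array([-1.96531933e-02, -4.28049159e+01, -4.95462835e+01, -1.17244761e-02,
        6.09834227e-03, -3.14336568e+00]), 'tool_pos': array([498.80413091,   8.90425289, 200.71455638]), 'tcp_rot': array([ 1.79915477e+02,  5.28893625e-02, -9.13683978e+00]), 'ft_force': array([-0.07532796, -0.51721285, -0.86447846]), 'wrist_torque': array([0.05270634, 0.04288345, 0.02246692]), 'finger_gap': -0.2362591223758728}
```

View pics/w1.png

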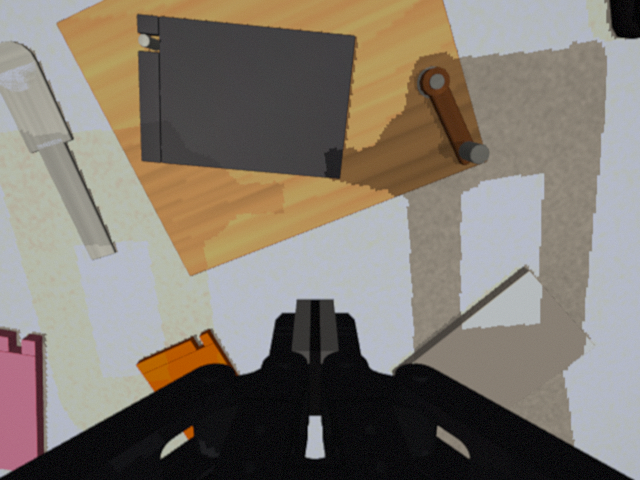

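The wrist view shows the tile (corners at (150,15), (355,37), (340,178), (142,160)), the peg at (146,41), the turn-button pivot at (433,80) and the knob at (478,153). The wrist was still turning, so I'll settle and measure again.

```bash
python3 -m creep '0 0 0 0 0 5 0;0 0 0 0 0 5 0;0 0 0 0 0 5 0;0 0 0 0 0 5 0'
python3 - <<'E'
from h import *
s=r.sense();i=imaging.camera_info("wrist")
im=imaging.snapshot("wrist");cv2.imwrite("pics/w2.png",im[:,:,::-1])
import pickle;pickle.dump(i,open("w2.pkl","wb"))
g=im.max(2).astype(int); m=((g<75)&(im.max(2).astype(int)-im.min(2)<25)).astype(np.uint8); m[260:]=0
c=max(cv2.findContours(m,cv2.RETR_EXTERNAL,cv2.CHAIN_APPROX_NONE)[0],key=cv2.contourArea)
ap=cv2.approxPolyDP(c,6,True)[:,0]; print(ap.tolist(),cv2.boxPoints(cv2.minAreaRect(c)))
cv2.imwrite("pics/w2m.png",cv2.resize(im[:260,:,::-1],None,fx=1.25,fy=1.25))
print(s['qd'].round(2))
E
```

```text
time: 2.6
tool_pos: [498.8, 8.9, 200.7]
tcp_rot: [179.9, 0.0, -14.5]
ft_force: [0.5, 0.5, -0.2]
finger_gap: 0.2
[[122, 35], [125, 50], [147, 54], [134, 64], [146, 69], [127, 70], [141, 176], [336, 174], [337, 33]] [[122.  33.]
 [338.  33.]
 [338. 176.]
 [122. 176.]]
[-0.04  0.01 -0.03  0.05 -0.03  0.85]
```

View pics/w2m.png

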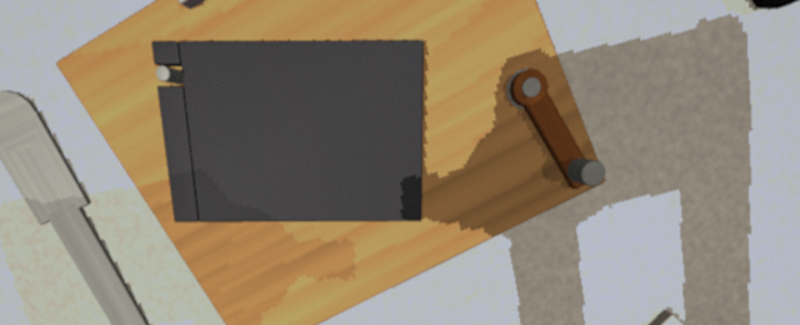

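Run:
```python
from h import *
import pickle; i=pickle.load(open("w2.pkl","rb"))
f=onz(0,(337,176),20,i)[:2]; n=onz(0,(141,176.),20,i)[:2]; b=onz(0,(338,33),20,i)[:2]
print("free",f,"NL",n,"FR",b,"len",np.linalg.norm(n-f),np.linalg.norm(b-f),"ang",np.arctan2(-(n-f)[0],(n-f)[1]))
P=onz(0,(163/1.25,73/1.25),32,i)[:2]; print("peg",P)
print("pivot",onz(0,(531/1.25,87/1.25),21,i)[:2],"knob",onz(0,(593/1.25,172/1.25),46.5,i)[:2])
bc=[onz(0,(p[0]/1.25,p[1]/1.25),8,i)[:2].round(1) for p in [(57,64),(603,183)]]; print("board FL, NR",bc, "diag ang",np.arctan2(*(bc[0]-bc[1])[::-1])-np.arctan2(260,210),np.linalg.norm(bc[0]-bc[1]),np.hypot(210,260),"center",(bc[0]+bc[1])/2)
```

```text
free [519.30249425 -14.10860113] NL [556.52960654 129.92879552] FR [615.2036329  -37.98589108] len 148.77039195584203 98.82890958432283 ang -0.25291986814917633
peg [633.56824994 102.30017428]
pivot [576.99915588 -91.57062039] knob [ 525.90435769 -110.28407397]
board FL, NR [array([657.9, 168.5]), array([ 511.4, -128.2])] diag ang 0.22076683049110002 330.8974765694051 334.21549934136806 center [584.65  20.15]
```

```bash
python3 -m creep '0 0 5 0 0 0 0;0 0 10 0 0 0 0;0 0 15 0 0 0 0;0 0 17 0 0 0 0;0 0 18.3 0 0 0 0;0 0 18.8 0 0 0 0;0 0 18.8 0 0 0 0'
python3 - <<'E'
from h import *
s=r.sense();i=imaging.camera_info("wrist");print(s['tool_pos'],s['tcp_rot'],s['ft_force'])
im=imaging.snapshot("wrist");cv2.imwrite("pics/w3.png",im[:,:,::-1])
im=imaging.snapshot("side");cv2.imwrite("pics/s3.png",cv2.resize(im[170:330,190:410,::-1],None,fx=3.5,fy=3.5))
E
```

```text
time: 3.35
tool_pos: [499.2, 8.6, 13.2]
tcp_rot: [179.9, 0.0, -14.5]
ft_force: [0.1, 0.4, -0.0]
finger_gap: 0.0
[499.20904717   8.62119484  13.2382875 ] [ 1.79919654e+02  6.21416539e-04 -1.45251002e+01] [ 0.10918603  0.39915697 -0.03466866]
```

View pics/w3.png

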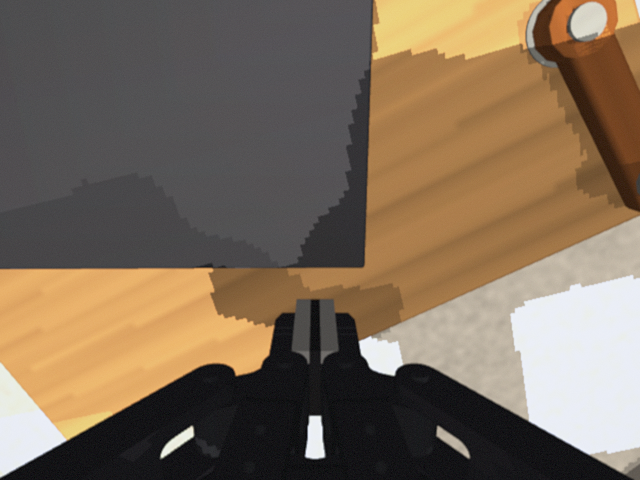

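View pics/s3.png

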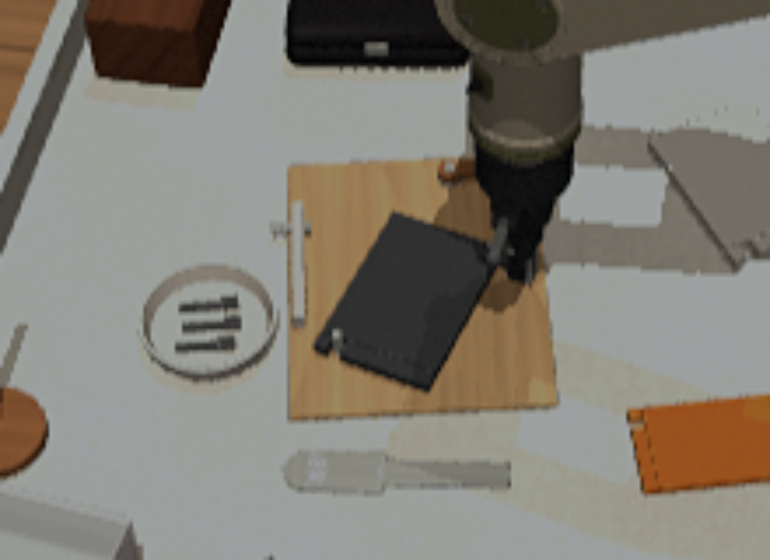

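```bash
python3 -m creep '0.2 0 0.15 0 0 0 0;0.4 0 0.15 0 0 0 0;0.6 0 0.15 0 0 0 0;0.8 0 0.15 0 0 0 0'; python3 -m creep '0.1 0 0 0 0 0 0;0.2 0 0 0 0 0 0;0.3 0 0 0 0 0 0;0.4 0 0 0 0 0 0'; python3 -m creep '0.1 0 0 0 0 0 0;0.2 0 0 0 0 0 0;0.3 0 0 0 0 0 0;0.4 0 0 0 0 0 0'
```

```text
time: 3.85
tool_pos: [508.4, 6.5, 13.3]
tcp_rot: [179.9, -0.2, -14.5]
ft_force: [0.4, -0.7, 0.0]
finger_gap: -0.0
time: 4.25
tool_pos: [511.9, 5.5, 13.2]
tcp_rot: [179.9, -0.1, -14.5]
ft_force: [-2.9, 0.2, 0.8]
finger_gap: 0.2
time: 4.65
tool_pos: [515.6, 4.4, 13.0]
tcp_rot: [179.9, -0.1, -14.5]
ft_force: [-2.9, -1.6, 0.2]
finger_gap: 0.3
```

```bash
cat > arc.py <<'E'
import sys
from h import *
# arc about peg by given degrees, in steps, relative to the present pose
tot,n,extra=float(sys.argv[1]),int(sys.argv[2]),float(sys.argv[3])
PEG=np.array([633,103.5]); s=r.sense(); p=s['tool_pos']; y=s['tcp_rot'][2]
for k in range(1,n+1):
    a=tot*k/n; q=PEG+r2(np.radians(a))@(p[:2]-PEG)
    d,w=shift([*q,12.5],y+a+extra*k/n,s); print(d,w)
E
python3 arc.py 18 12 2
```

```text
[0.33 0.23 0.05] [ 0.1 -0.1 -1.7]
[0.67 0.45 0.05] [ 0.1 -0.1 -3.3]
[1.01 0.66 0.05] [ 0.1 -0.1 -5. ]
[1.36 0.86 0.05] [ 0.1 -0.1 -6.7]
[1.71 1.05 0.05] [ 0.1 -0.1 -8.3]
[2.07 1.23 0.05] [  0.1  -0.1 -10. ]
[2.43 1.41 0.05] [  0.1  -0.1 -11.7]
[2.8  1.57 0.05] [  0.1  -0.1 -13.3]
[3.17 1.73 0.05] [  0.1  -0.1 -15. ]
[3.55 1.87 0.05] [  0.1  -0.1 -16.7]
[3.93 2.   0.05] [  0.1  -0.1 -18.3]
[4.31 2.13 0.06] [  0.1  -0.1 -20. ]
```

```bash
python3 -m creep '0.17 0.12 0 0 0 -0.8 0;0.33 0.23 0 0 0 -1.7 0;0.5 0.34 0 0 0 -2.5 0;0.67 0.45 0 0 0 -3.3 0;0.84 0.56 0 0 0 -4.2 0;1.01 0.66 0 0 0 -5 0;1.19 0.76 0 0 0 -5.8 0;1.36 0.86 0 0 0 -6.7 0' && python3 arc.py 12 12 0.5
```

```text
time: 5.45
tool_pos: [526.5, -7.6, 12.9]
tcp_rot: [179.9, -0.0, -7.8]
ft_force: [-3.9, -3.2, 2.1]
finger_gap: -0.1
[0.22 0.16 0.04] [ 0.1 -0.  -1. ]
[0.44 0.31 0.04] [ 0.1 -0.  -2.1]
[0.66 0.46 0.04] [ 0.1 -0.  -3.1]
[0.89 0.6  0.04] [ 0.1 -0.  -4.2]
[1.12 0.74 0.04] [ 0.1 -0.  -5.2]
[1.35 0.88 0.04] [ 0.1 -0.  -6.3]
[1.58 1.01 0.04] [ 0.1 -0.  -7.3]
[1.82 1.14 0.04] [ 0.1 -0.  -8.3]
[2.06 1.26 0.04] [ 0.1 -0.  -9.4]
[2.3  1.38 0.04] [  0.1  -0.  -10.4]
[2.54 1.5  0.04] [  0.1  -0.  -11.5]
[2.79 1.61 0.04] [  0.1  -0.  -12.5]
```

```bash
python3 -m creep '0.22 0.16 0 0 0 -1 0;0.44 0.31 0 0 0 -2.1 0;0.66 0.46 0 0 0 -3.1 0;0.89 0.6 0 0 0 -4.2 0;1.12 0.74 0 0 0 -5.2 0;1.35 0.88 0 0 0 -6.3 0'
python3 - <<'E'
from h import *
import pickle
s=r.sense();i=imaging.camera_info("wrist")
im=imaging.snapshot("wrist");cv2.imwrite("pics/w4.png",im[:,:,::-1])
i2=imaging.snapshot("side");cv2.imwrite("pics/s4.png",cv2.resize(i2[170:330,190:410,::-1],None,fx=3.5,fy=3.5))
E
python3 arc.py 6 6 0.3
```

```text
time: 6.05
tool_pos: [538.8, -18.5, 12.9]
tcp_rot: [179.9, -0.0, -1.4]
ft_force: [-4.2, -2.9, 0.7]
finger_gap: -0.1
[0.22 0.16 0.06] [ 0.1 -0.1 -1.1]
[0.44 0.31 0.06] [ 0.1 -0.1 -2.1]
[0.66 0.46 0.06] [ 0.1 -0.1 -3.2]
[0.89 0.6  0.06] [ 0.1 -0.1 -4.2]
[1.12 0.74 0.06] [ 0.1 -0.1 -5.3]
[1.35 0.88 0.06] [ 0.1 -0.1 -6.3]
```

View pics/w4.png

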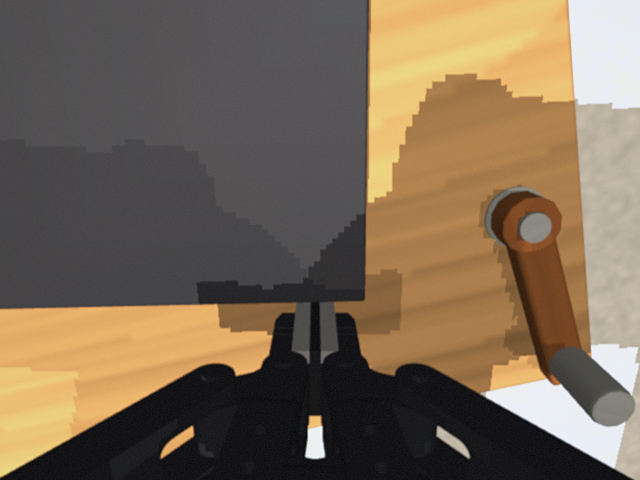

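View pics/s4.png

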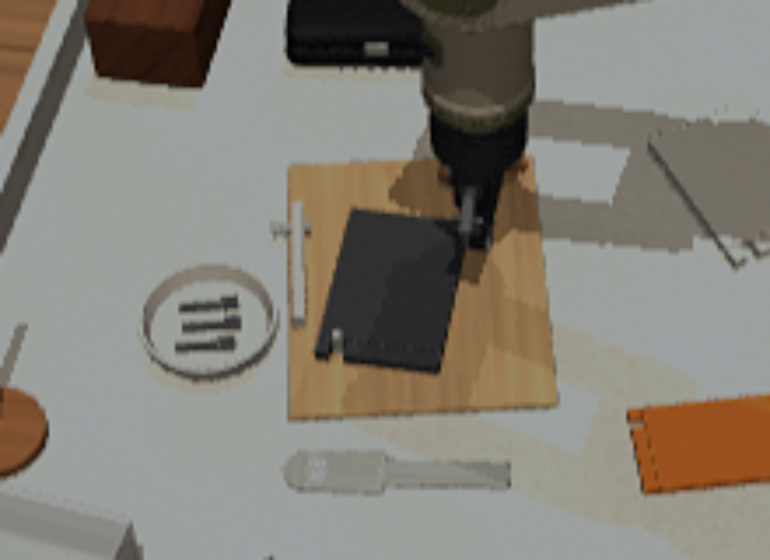

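```bash
python3 -m creep '0.22 0.16 0 0 0 -1.1 0;0.44 0.31 0 0 0 -2.1 0;0.66 0.46 0 0 0 -3.2 0;0.89 0.6 0 0 0 -4.2 0;1.12 0.74 0 0 0 -5.3 0;1.35 0.88 0 0 0 -6.3 0' && python3 arc.py 6 12 0
```

```text
time: 6.75
tool_pos: [553.0, -27.6, 13.2]
tcp_rot: [179.9, -0.1, 5.0]
ft_force: [-1.7, -0.6, 0.3]
finger_gap: -0.1
[0.11 0.08 0.07] [ 0.1 -0.1 -0.5]
[0.22 0.16 0.07] [ 0.1 -0.1 -1. ]
[0.33 0.23 0.07] [ 0.1 -0.1 -1.5]
[0.44 0.31 0.07] [ 0.1 -0.1 -2. ]
[0.55 0.39 0.07] [ 0.1 -0.1 -2.5]
[0.66 0.46 0.07] [ 0.1 -0.1 -3. ]
[0.77 0.53 0.07] [ 0.1 -0.1 -3.5]
[0.89 0.61 0.07] [ 0.1 -0.1 -4. ]
[1.   0.68 0.07] [ 0.1 -0.1 -4.5]
[1.11 0.75 0.07] [ 0.1 -0.1 -5. ]
[1.23 0.82 0.07] [ 0.1 -0.1 -5.5]
[1.34 0.88 0.07] [ 0.1 -0.1 -6. ]
```

```bash
python3 -m creep '0.11 0.08 0 0 0 -0.5 0;0.22 0.16 0 0 0 -1 0;0.33 0.23 0 0 0 -1.5 0' && python3 -m creep '0.11 0.08 0 0 0 -0.5 0;0.22 0.16 0 0 0 -1 0;0.33 0.23 0 0 0 -1.5 0';  python3 - <<'E'
from h import *
s=r.sense();print(s['ft_force'],s['wrist_torque'])
im=imaging.snapshot("wrist");cv2.imwrite("pics/w5.png",im[:,:,::-1])
s=r.sense();print(s['ft_force'])
E
python3 arc.py 3 6 0
```

```text
time: 7.05
tool_pos: [556.4, -29.7, 13.1]
tcp_rot: [179.9, -0.1, 6.5]
ft_force: [-2.8, -1.3, 1.6]
finger_gap: 0.1
time: 7.35
tool_pos: [560.0, -31.7, 13.1]
tcp_rot: [179.9, -0.1, 8.0]
ft_force: [-2.6, -1.5, 0.2]
finger_gap: 0.2
[-2.57559109 -1.51755843  0.19810344] [-0.24604375  0.34989008  0.01608862]
[-1.70143254 -2.56634537 -0.11727219]
[0.11 0.08 0.07] [ 0.1 -0.1 -0.5]
[0.22 0.16 0.07] [ 0.1 -0.1 -1. ]
[0.33 0.23 0.07] [ 0.1 -0.1 -1.5]
[0.44 0.31 0.07] [ 0.1 -0.1 -2. ]
[0.55 0.39 0.07] [ 0.1 -0.1 -2.5]
[0.66 0.46 0.08] [ 0.1 -0.1 -3. ]
```

View pics/w5.png

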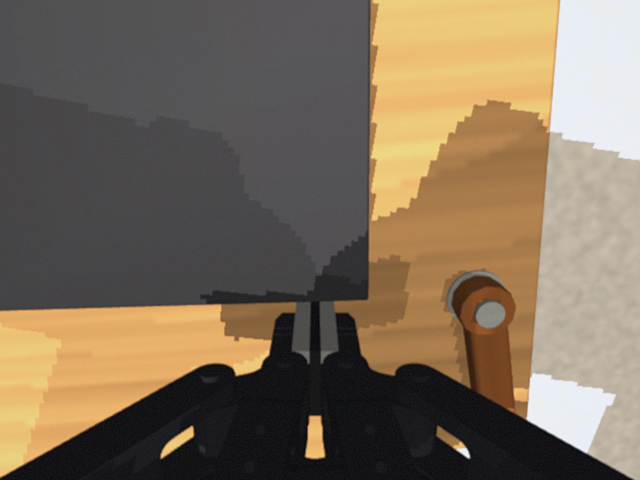

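```bash
for k in 1 ; do python3 -m creep '0.05 0.04 0 0 0 -0.2 0;0.11 0.08 0 0 0 -0.5 0'; python3 -m creep '0.05 0.04 0 0 0 -0.2 0;0.11 0.08 0 0 0 -0.5 0'; python3 -m creep '0.05 0.04 0 0 0 -0.2 0;0.11 0.08 0 0 0 -0.5 0'; done
```

```text
time: 7.6
tool_pos: [561.5, -32.5, 13.2]
tcp_rot: [179.9, -0.1, 8.6]
ft_force: [-1.7, -1.0, -0.2]
finger_gap: 0.1
time: 7.8
tool_pos: [562.7, -33.2, 13.2]
tcp_rot: [179.9, -0.1, 9.1]
ft_force: [-1.5, -1.3, 0.7]
finger_gap: -0.5
time: 8.0
tool_pos: [564.0, -33.8, 13.2]
tcp_rot: [179.9, -0.1, 9.6]
ft_force: [-3.0, -2.3, 0.9]
finger_gap: -0.0
```

```bash
python3 -m creep '0.05 0.04 0 0 0 -0.2 0;0.11 0.08 0 0 0 -0.5 0'; python3 -m creep '0.05 0.04 0 0 0 -0.2 0;0.11 0.08 0 0 0 -0.5 0'
```

```text
time: 8.2
tool_pos: [565.2, -34.5, 13.2]
tcp_rot: [179.9, -0.1, 10.2]
ft_force: [-2.6, -1.5, 1.1]
finger_gap: 0.3
time: 8.4
tool_pos: [566.5, -35.1, 13.2]
tcp_rot: [179.9, -0.1, 10.7]
ft_force: [-2.5, -1.9, -0.3]
finger_gap: 0.1
```

Run:
```python
from h import *
im=imaging.snapshot("side");cv2.imwrite("pics/s6.png",cv2.resize(im[190:310,240:400,::-1],None,fx=5,fy=5,interpolation=cv2.INTER_CUBIC))
s=[r.sense()['ft_force'].round(1)];print(s)
```

```text
[array([-1.6, -2.2, -0.8])]
```

View pics/s6.png

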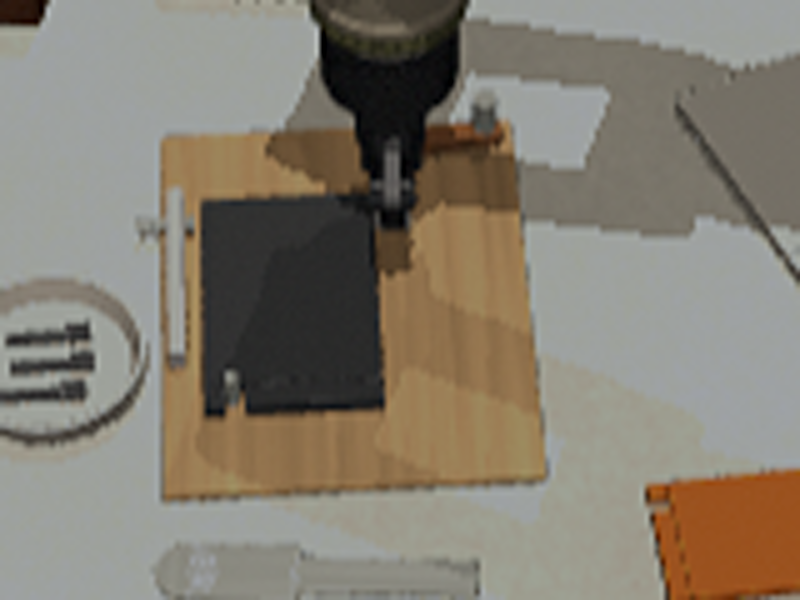

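```bash
python3 -m creep '0.05 0.04 0 0 0 -0.2 0;0.1 0.07 0 0 0 -0.4 0'; python3 -m creep '0.05 0.04 0 0 0 -0.2 0;0.1 0.07 0 0 0 -0.4 0'
```

```text
time: 8.65
tool_pos: [567.8, -35.8, 13.2]
tcp_rot: [179.9, -0.1, 11.1]
ft_force: [-1.4, -2.0, 0.0]
finger_gap: 0.2
time: 8.85
tool_pos: [569.0, -36.3, 13.2]
tcp_rot: [179.8, -0.1, 11.5]
ft_force: [-2.0, -2.1, -0.6]
finger_gap: -0.4
```

```bash
python3 -m creep '0.05 0.03 0 0 0 -0.2 0;0.1 0.06 0 0 0 -0.4 0'
```

```text
time: 9.05
tool_pos: [570.1, -36.8, 13.2]
tcp_rot: [179.8, -0.1, 11.9]
ft_force: [-1.8, -2.3, -0.9]
finger_gap: 0.0
```

```bash
python3 -m creep '0.04 0.03 0 0 0 -0.2 0;0.08 0.05 0 0 0 -0.3 0'
```

```text
time: 9.25
tool_pos: [571.0, -37.2, 13.2]
tcp_rot: [179.8, -0.1, 12.3]
ft_force: [-3.6, -2.5, -1.6]
finger_gap: -0.2
```

```bash
python3 -m creep '0.03 0.01 0 0 0 -0.1 0;0.05 0.02 0 0 0 -0.2 0'
```

```text
time: 9.45
tool_pos: [571.2, -37.3, 13.2]
tcp_rot: [179.9, -0.0, 12.5]
ft_force: [-5.7, -2.3, 2.0]
finger_gap: -0.2
```

```bash
python3 -m creep '0.03 0.01 0 0 0 -0.1 0;0.05 0.02 0 0 0 -0.2 0'
```

```text
time: 9.65
tool_pos: [571.2, -37.3, 13.1]
tcp_rot: [179.9, 0.0, 12.7]
ft_force: [-6.4, -1.8, 2.9]
finger_gap: 0.2
```

Run:
```python
from h import *
import pickle
i=imaging.camera_info("wrist"); pickle.dump(i,open("w7.pkl","wb"))
im=imaging.snapshot("wrist");cv2.imwrite("pics/w7.png",im[:,:,::-1])
im=imaging.snapshot("side");cv2.imwrite("pics/s7.png",cv2.resize(im[190:310,240:400,::-1],None,fx=5,fy=5,interpolation=cv2.INTER_CUBIC))
print(r.sense()['ft_force'].round(1))
```

```text
[-5.  -2.4  2.3]
```

View pics/s7.png

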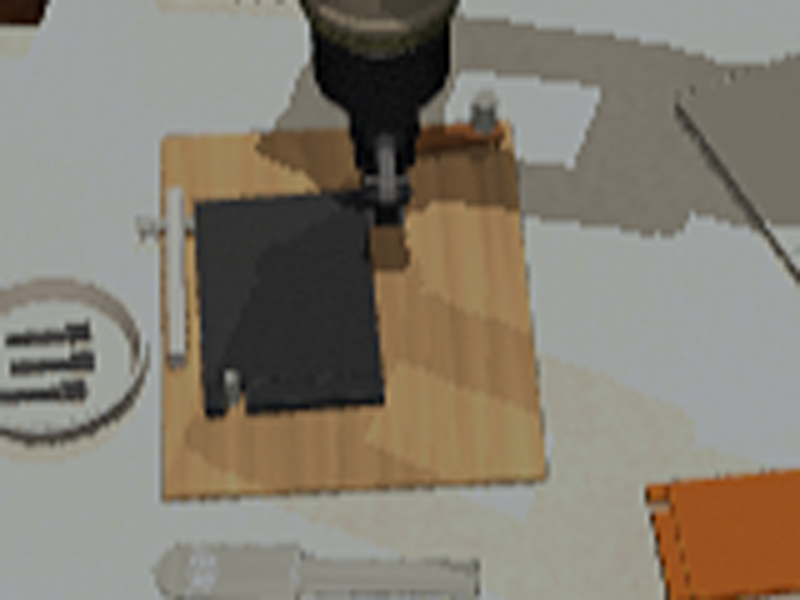

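View pics/w7.png

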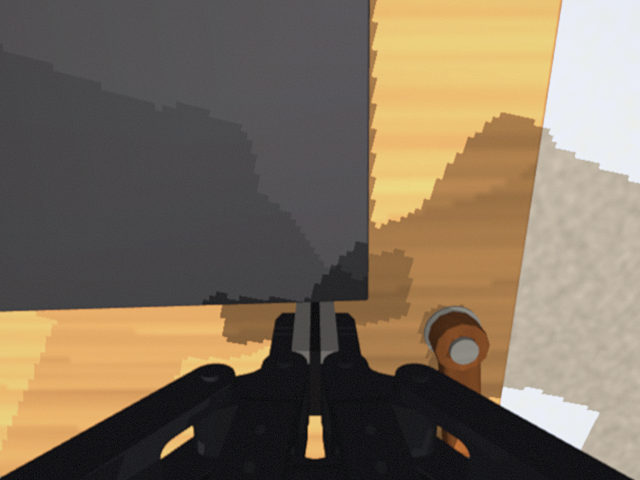

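The tool has stopped at x=571.2 while the force rises, and in the side view the tile edge meets the screw at crop (193,225). So it is in contact, and I'll raise the push gently.

```bash
python3 -m creep '0.05 0 0 0 0 0 0;0.07 0 0 0 0 0 0'
```

```text
time: 9.95
tool_pos: [571.2, -37.3, 13.1]
tcp_rot: [179.9, 0.1, 12.7]
ft_force: [-6.9, -3.3, 4.0]
finger_gap: 0.0
```

```bash
python3 -m creep '0.08 0 0 0 0 0 0;0.08 0 0 0 0 0 0'
```

```text
time: 10.15
tool_pos: [571.2, -37.3, 13.0]
tcp_rot: [179.9, 0.2, 12.7]
ft_force: [-6.7, -3.8, 5.2]
finger_gap: -0.1
```

```bash
python3 -m creep '0.1 0 -0.03 0 0 0 0;0.1 0 -0.03 0 0 0 0'
```

```text
time: 10.35
tool_pos: [571.2, -37.3, 13.1]
tcp_rot: [179.9, 0.4, 12.7]
ft_force: [-7.1, -3.0, 3.2]
finger_gap: 0.3
```

```bash
python3 -m creep '0.12 0 -0.04 0 0 0 0;0.12 0 -0.04 0 0 0 0'
```

```text
time: 10.55
tool_pos: [571.2, -37.3, 13.2]
tcp_rot: [179.9, 0.5, 12.7]
ft_force: [-6.7, -3.4, 3.3]
finger_gap: -0.1
```

```bash
python3 -m creep '0.08 0 -0.02 0 0.3 0 0;0.12 0 -0.02 0 0.5 0 0'
```

```text
time: 10.75
tool_pos: [571.3, -37.2, 13.1]
tcp_rot: [179.9, 0.1, 12.7]
ft_force: [-8.5, -4.6, 4.9]
finger_gap: 0.2
```

```bash
python3 -m creep '0.14 0 -0.02 0 0.4 0 0;0.14 0 -0.02 0 0.4 0 0'
```

```text
time: 10.95
tool_pos: [571.3, -37.2, 13.0]
tcp_rot: [179.9, -0.1, 12.7]
ft_force: [-8.2, -4.8, 4.0]
finger_gap: 0.1
```

Normal push is about 9 N, with about 10.5 N in total. I'll hold it here for about a second.

```bash
python3 -m creep '0.14 0 -0.02 0 0.1 0 0;0.14 0 -0.02 0 0.1 0 0;0.14 0 -0.02 0 0.1 0 0;0.14 0 -0.02 0 0.1 0 0'; python3 -m creep '0.14 0 -0.02 0 0.1 0 0;0.14 0 -0.02 0 0.1 0 0;0.14 0 -0.02 0 0.1 0 0;0.14 0 -0.02 0 0.1 0 0'; python3 -c "
from bench import r;print(r.sense()['ft_force'])"
```

```text
time: 11.35
tool_pos: [571.3, -37.2, 13.0]
tcp_rot: [180.0, -0.0, 12.7]
ft_force: [-9.6, -3.5, 5.2]
finger_gap: -0.3
time: 11.75
tool_pos: [571.3, -37.2, 13.0]
tcp_rot: [180.0, 0.0, 12.7]
ft_force: [-9.5, -4.1, 5.3]
finger_gap: -0.2
[-9.54686412 -4.07974668  5.30045588]
```

```bash
python3 -m creep '-0.1 0 0 0 0 0 0;-0.4 0 0 0 0 0 0;-1 0 0 0 0 0 0;-2 0 0 0 0 0 0;-2 0 -4 0 0 0 0;-2 0 -8 0 0 0 0;-2 0 -12 0 0 0 0;-2 0 -12 0 0 0 0'
python3 - <<'E'
from h import *
import pickle
s=r.sense();i=imaging.camera_info("wrist");pickle.dump(i,open("w8.pkl","wb"))
im=imaging.snapshot("wrist");cv2.imwrite("pics/w8.png",im[:,:,::-1])
im=imaging.snapshot("side");cv2.imwrite("pics/s8.png",cv2.resize(im[150:300,240:400,::-1],None,fx=4,fy=4,interpolation=cv2.INTER_CUBIC))
E
```

```text
time: 12.55
tool_pos: [555.6, -42.4, 140.3]
tcp_rot: [179.7, -0.6, 12.7]
ft_force: [0.2, 0.7, 0.8]
finger_gap: -0.2
```

View pics/w8.png

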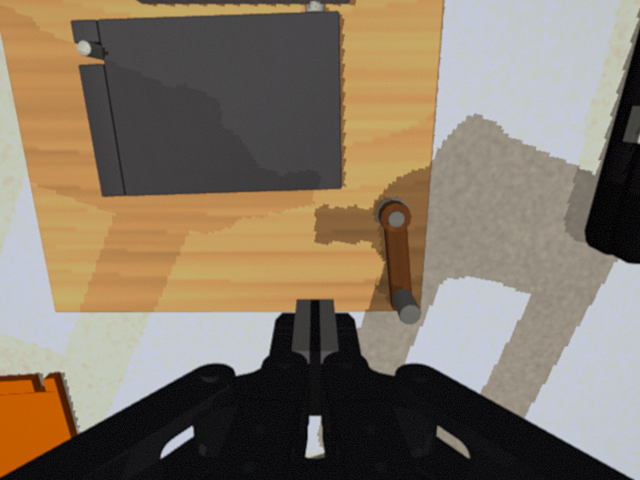

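View pics/s8.png

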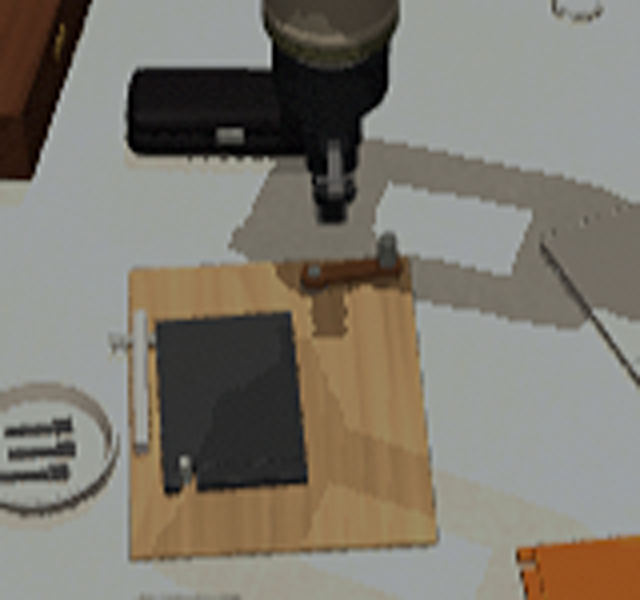

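The tile stayed home: its near edge runs (103,195) to (341,187), about 0.03 rad from parallel to the board's near edge, and its far edge touches the screw at (316,8). The knob is at (408,313) and the pivot at (396,218). I'll work out the pushing arc from these.

```bash
cat > knob.py <<'E'
from h import *
PIV=np.array([576,-89.5])
def pose(phi,off,rad=55):  # phi latch world angle deg; pusher centre behind knob by off
    p=np.radians(phi); u=np.array([np.cos(p),np.sin(p)]); t=np.array([np.sin(p),-np.cos(p)])
    return PIV+rad*u-t*off, np.degrees(np.arctan2(t[1],t[0]))
E
python3 - <<'E'
from knob import *
import pickle
i=pickle.load(open("w8.pkl","rb"))
k=onz(0,(408,313),46.5,i)[:2]; p=onz(0,(397,219),21,i)[:2]
print("knob",k,"piv",p,np.linalg.norm(k-p),"phi",np.degrees(np.arctan2(*(k-p)[::-1]))%360)
print("case edge",onz(0,(590,240),25,i)[:2],onz(0,(600,160),49,i)[:2], "tile near edge R corner",onz(0,(341,187),20,i)[:2],"peg",onz(0,(84,47),32,i)[:2])
s=r.sense()
for off,z in((33,140),(33,27)):
    q,y=pose(200.3,off); print(q,y,shift([*q,z],y,s))
E
```

```text
knob [ 525.94627535 -108.89822526] piv [576.61903738 -92.34859203] 53.306839821916036 phi 198.08694506359777
case edge [ 591.17112542 -215.0256783 ] [ 638.7314197  -184.39136756] tile near edge R corner [588.54801561 -52.84513645] peg [634.12425399 102.52791582]
[ 535.8649851  -139.53179568] 110.30000000000001 (array([-3.77,  9.16, -0.54]), array([  0.2,  -0. , -97.6]))
[ 535.8649851  -139.53179568] 110.30000000000001 (array([-3.8 ,  9.15, 10.76]), array([  0.2,  -0. , -97.6]))
```

```bash
python3 -m creep '-1 3 0 0 0 -8.5 0;-2 6 0 0 0 -17 0;-3.8 9.2 0 0 0 -25.5 0;-3.8 9.2 0 0 0 -34 0;-3.8 9.2 0 0 0 -42 0;-3.8 9.2 0 0 0 -50 0;-3.8 9.2 0 0 0 -58 0;-3.8 9.2 0 0 0 -66 0;-3.8 9.2 0 0 0 -74 0;-3.8 9.2 0 0 0 -82 0;-3.8 9.2 0 0 0 -90 0;-3.8 9.2 0 0 0 -97.6 0;-3.8 9.2 0 0 0 -97.6 0'
python3 - <<'E'
from knob import *
q,y=pose(200,33);print(q,y,shift([*q,28],y))
im=imaging.snapshot("wrist");cv2.imwrite("pics/w9.png",im[:,:,::-1])
E
```

```text
time: 13.95
tool_pos: [534.3, -139.4, 132.5]
tcp_rot: [-180.0, -0.0, 110.4]
ft_force: [0.8, -0.9, 0.5]
finger_gap: -0.0
[ 535.60357059 -139.32096437] 110.0 (array([-0.04,  0.13, 10.45]), array([-0. , -0. ,  0.4]))
```

View pics/w9.png

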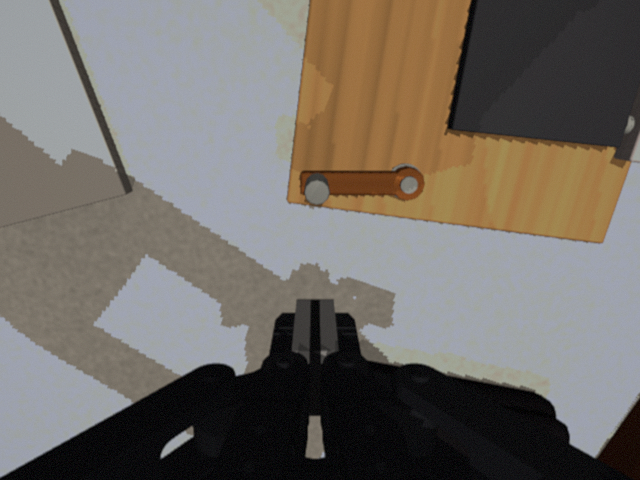

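The knob is straight ahead of the fingers at (316,190). I'll descend behind it.

```bash
python3 -m creep '0 0.1 4 0 0 0 0;0 0.1 8 0 0 0 0;0 0.1 10 0 0 0 0;0 0.1 10.4 0 0 0 0;0 0.1 10.4 0 0 0 0'
python3 - <<'E'
from knob import *
s=r.sense(); print(s['tool_pos'],s['tcp_rot'],s['ft_force'])
q,y=pose(200,20);print(shift([*q,28],y))
im=imaging.snapshot("wrist");cv2.imwrite("pics/w10.png",im[:,:,::-1])
for ph in range(196,99,-6):
    q,y=pose(ph,18); print(ph,*shift([*q,28],y,s))
E
```

```text
time: 14.5
tool_pos: [534.5, -138.9, 27.9]
tcp_rot: [-179.9, -0.1, 110.0]
ft_force: [-0.3, 0.1, 1.5]
finger_gap: 0.1
[ 534.48901582 -138.86262748   27.89332328] [-1.79914352e+02 -8.67157505e-02  1.10022690e+02] [-0.3405437   0.08629553  1.53931469]
(array([ 1.22,  0.09, -0.01]), array([-0.1, -0.1,  0. ]))
196 [ 1.81 -0.02 -0.01] [-0.1 -0.1  4. ]
190 [ 2.4  -0.14 -0.01] [-0.1 -0.1 10. ]
184 [ 3.   -0.19 -0.01] [-0.1 -0.1 16. ]
178 [ 3.61 -0.18 -0.  ] [-0.1 -0.1 22. ]
172 [ 4.21 -0.11 -0.  ] [-0.1 -0.1 28. ]
166 [ 4.8   0.02 -0.  ] [-0.1 -0.1 34. ]
160 [ 5.38  0.22 -0.  ] [-0.1 -0.1 40. ]
154 [ 5.92  0.48 -0.  ] [-0.1 -0.  46. ]
148 [ 6.44  0.79 -0.  ] [-0.1 -0.  52. ]
142 [ 6.93  1.15 -0.  ] [-0.1 -0.  58. ]
136 [ 7.37  1.56 -0.  ] [-0.1 -0.  64. ]
130 [ 7.77  2.02 -0.  ] [-0.1 -0.  70. ]
124 [ 8.12  2.52 -0.  ] [-0.1 -0.  76. ]
118 [ 8.41  3.04 -0.  ] [-0.1 -0.  82. ]
112 [ 8.65  3.6  -0.  ] [-0.1 -0.  88. ]
106 [ 8.83  4.18 -0.  ] [-0.1  0.  94. ]
100 [ 8.95  4.78 -0.  ] [ -0.1   0.  100. ]
```

View pics/w10.png

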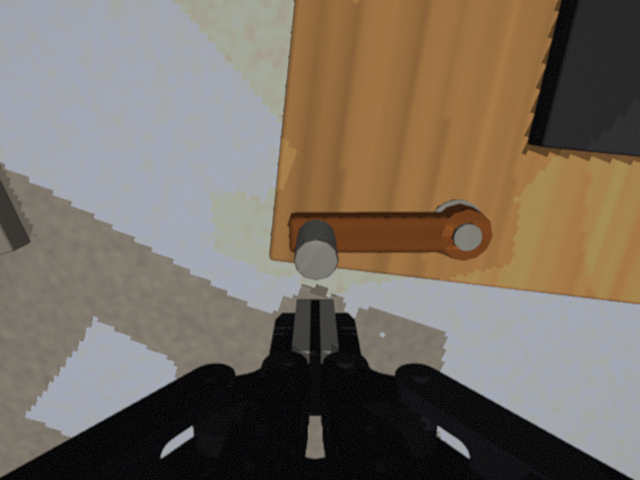

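```bash
python3 -m creep '0.6 0 0 0 0 0 0;1.2 0 0 0 0 0 0;1.5 0 0 0 0 2 0;1.8 0 0 0 0 4 0;2.1 -0.1 0 0 0 7 0;2.4 -0.15 0 0 0 10 0;2.7 -0.2 0 0 0 13 0;3 -0.2 0 0 0 16 0;3.3 -0.2 0 0 0 19 0;3.6 -0.2 0 0 0 22 0;3.9 -0.15 0 0 0 25 0;4.2 -0.1 0 0 0 28 0;4.5 -0.05 0 0 0 31 0;4.8 0 0 0 0 34 0'
python3 - <<'E'
from knob import *
s=r.sense(); print(s['ft_force'])
im=imaging.snapshot("wrist");cv2.imwrite("pics/w11.png",im[:,:,::-1])
for ph in range(164,100,-4):
    q,y=pose(ph,18); print(ph,*shift([*q,28],y,s))
E
```

```text
time: 15.95
tool_pos: [520.1, -94.1, 30.7]
tcp_rot: [179.8, 0.0, 75.9]
ft_force: [0.5, -1.9, -0.6]
finger_gap: -0.4
[ 0.48935608 -1.94673389 -0.64206464]
164 [ 0.19 -0.25  0.27] [0.2 0.  1.9]
160 [ 0.58 -0.35  0.27] [0.2 0.  5.9]
156 [ 0.98 -0.42  0.27] [ 0.2 -0.   9.9]
152 [ 1.38 -0.46  0.27] [ 0.2 -0.  13.9]
148 [ 1.78 -0.48  0.27] [ 0.2 -0.  17.9]
144 [ 2.19 -0.46  0.27] [ 0.2 -0.  21.9]
140 [ 2.59 -0.42  0.27] [ 0.2 -0.  25.9]
136 [ 2.99 -0.35  0.27] [ 0.2 -0.  29.9]
132 [ 3.38 -0.26  0.27] [ 0.2 -0.  33.9]
128 [ 3.76 -0.13  0.27] [ 0.2 -0.  37.9]
124 [4.14 0.02 0.27] [ 0.2 -0.1 41.9]
120 [4.5  0.19 0.27] [ 0.2 -0.1 45.9]
116 [4.85 0.39 0.27] [ 0.2 -0.1 49.9]
112 [5.19 0.62 0.27] [ 0.2 -0.1 53.9]
108 [5.51 0.86 0.27] [ 0.2 -0.1 57.9]
104 [5.81 1.13 0.27] [ 0.2 -0.1 61.9]
```

View pics/w11.png

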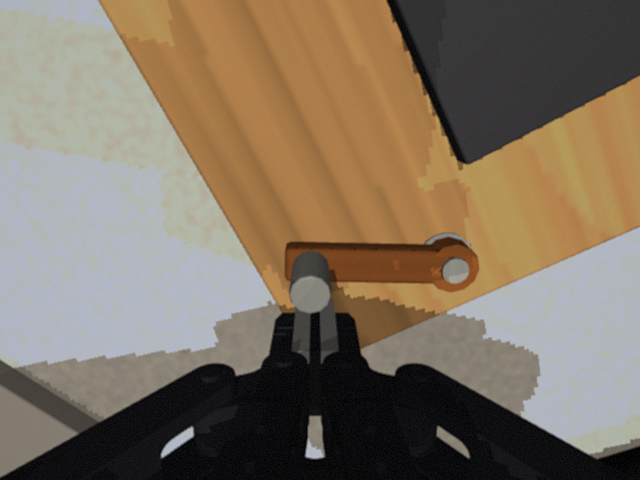

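```bash
python3 -m creep '0.2 -0.2 0.1 0 0 2 0;0.58 -0.33 0.1 0 0 6 0;0.98 -0.4 0.1 0 0 10 0;1.38 -0.45 0.1 0 0 14 0;1.78 -0.47 0.1 0 0 18 0;2.19 -0.46 0.1 0 0 22 0;2.59 -0.42 0.1 0 0 26 0;2.99 -0.35 0.1 0 0 30 0;3.38 -0.26 0.1 0 0 34 0;3.76 -0.13 0.1 0 0 38 0;4.14 0.02 0.1 0 0 42 0'
python3 - <<'E'
from knob import *
s=r.sense(); print(s['ft_force'])
im=imaging.snapshot("wrist");cv2.imwrite("pics/w12.png",im[:,:,::-1])
for ph in range(122,98,-2):
    q,y=pose(ph,18); print(ph,*shift([*q,28.5],y,s))
E
```

```text
time: 17.1
tool_pos: [530.8, -53.4, 30.6]
tcp_rot: [179.8, -0.2, 33.6]
ft_force: [-0.7, -1.5, 0.1]
finger_gap: -0.0
[-0.66064892 -1.52088168  0.06438534]
122 [ 0.12 -0.04  0.21] [ 0.2 -0.2  1.6]
120 [ 0.32 -0.1   0.21] [ 0.2 -0.2  3.6]
118 [ 0.51 -0.14  0.21] [ 0.2 -0.2  5.6]
116 [ 0.71 -0.18  0.21] [ 0.2 -0.2  7.6]
114 [ 0.91 -0.22  0.21] [ 0.2 -0.2  9.6]
112 [ 1.11 -0.24  0.21] [ 0.2 -0.2 11.6]
110 [ 1.31 -0.26  0.21] [ 0.2 -0.2 13.6]
108 [ 1.51 -0.28  0.21] [ 0.2 -0.2 15.6]
106 [ 1.72 -0.28  0.21] [ 0.2 -0.2 17.6]
104 [ 1.92 -0.28  0.21] [ 0.2 -0.2 19.6]
102 [ 2.12 -0.27  0.21] [ 0.2 -0.2 21.6]
100 [ 2.32 -0.25  0.21] [ 0.1 -0.2 23.6]
```

View pics/w12.png

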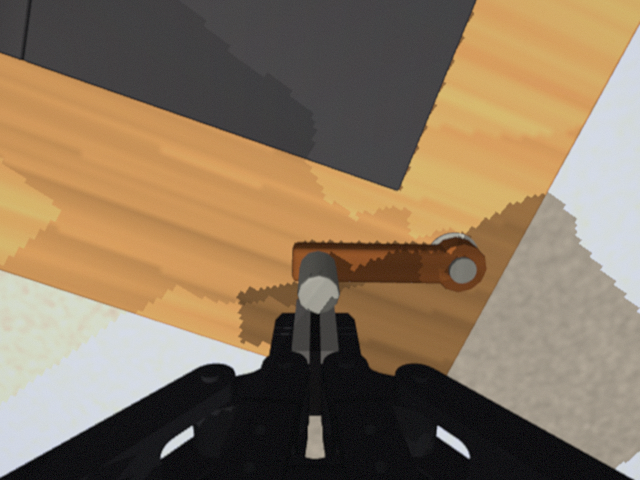

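```bash
python3 -m creep '0.12 -0.04 0.1 0 0 1.6 0;0.32 -0.1 0.1 0 0 3.6 0;0.51 -0.14 0.1 0 0 5.6 0;0.71 -0.18 0.1 0 0 7.6 0;0.91 -0.22 0.1 0 0 9.6 0;1.11 -0.24 0.1 0 0 11.6 0;1.31 -0.26 0.1 0 0 13.6 0;1.51 -0.28 0.1 0 0 15.6 0'; python3 -m creep '0.1 0 0 0 0 1 0;0.2 0 0 0 0 2 0'; python3 -m creep '0.1 0 0 0 0 1 0;0.2 0 0 0 0 2 0'
```

```text
time: 17.95
tool_pos: [542.3, -42.3, 30.3]
tcp_rot: [179.8, -0.2, 17.9]
ft_force: [-1.2, -1.0, 0.6]
finger_gap: -0.3
time: 18.15
tool_pos: [544.1, -41.5, 30.7]
tcp_rot: [179.9, -0.3, 15.9]
ft_force: [-1.3, 0.6, 0.3]
finger_gap: -0.0
time: 18.35
tool_pos: [546.0, -40.7, 30.7]
tcp_rot: [179.9, -0.3, 13.9]
ft_force: [-1.3, 0.8, 0.0]
finger_gap: 0.1
```

```bash
python3 -m creep '0.1 0 0 0 0 1 0;0.2 0 0 0 0 2 0'
python3 - <<'E'
from knob import *
s=r.sense(); print(s['ft_force'])
import pickle; pickle.dump(imaging.camera_info("wrist"),open("w13.pkl","wb"))
im=imaging.snapshot("wrist");cv2.imwrite("pics/w13.png",im[:,:,::-1])
E
```

```text
time: 18.55
tool_pos: [546.6, -40.2, 30.4]
tcp_rot: [179.9, -0.1, 11.8]
ft_force: [-11.4, -0.0, 8.2]
finger_gap: 0.0
[-11.4298644   -0.03699682   8.16258139]
```

View pics/w13.png

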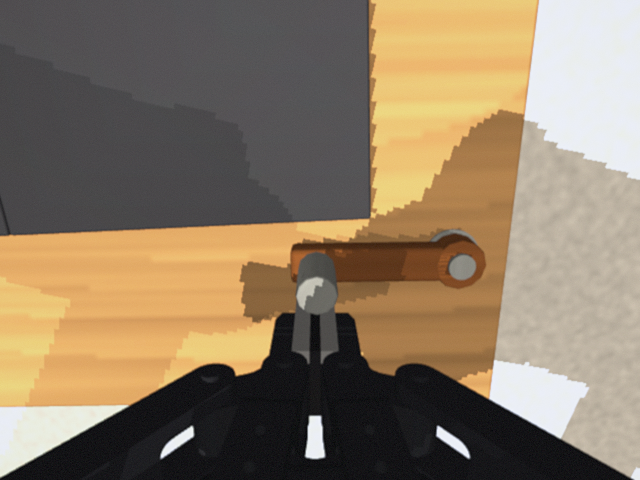

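The force jumped to 11 N with the bar parallel to the board edge and clear of the tile (gap between rows 217 and 243), so the bar is at its stop. I'll hold briefly, back off and lift.

```bash
python3 -m creep '0 0 0 0 0 0 0;0 0 0 0 0 0 0;-0.2 0 0 0 0 0 0;-0.8 0 0 0 0 0 0;-2 0 0 0 0 0 0;-3 0 0 0 0 0 0;-3 0 -4 0 0 0 0;-3 0 -8 0 0 0 0;-3 0 -13 0 0 0 0;-3 0 -13 0 0 0 0;-3 0 -13 0 0 0 0'
python3 - <<'E'
from knob import *
import pickle
s=r.sense(); print(s['ft_force'],s['qd'].round(1)); i=imaging.camera_info("wrist"); pickle.dump(i,open("w14.pkl","wb"))
im=imaging.snapshot("wrist");cv2.imwrite("pics/w14.png",im[:,:,::-1])
im=imaging.snapshot("scene");cv2.imwrite("pics/sc14.png",im[:,:,::-1])
E
```

```text
time: 19.7
tool_pos: [518.2, -46.5, 162.5]
tcp_rot: [179.8, -0.3, 11.7]
ft_force: [-0.1, -0.0, -0.6]
finger_gap: -0.0
[-0.05868487 -0.0394578  -0.59811226] [ 0.1  2.3  2.9 -0.1 -0.3 -0.1]
```

View pics/w14.png

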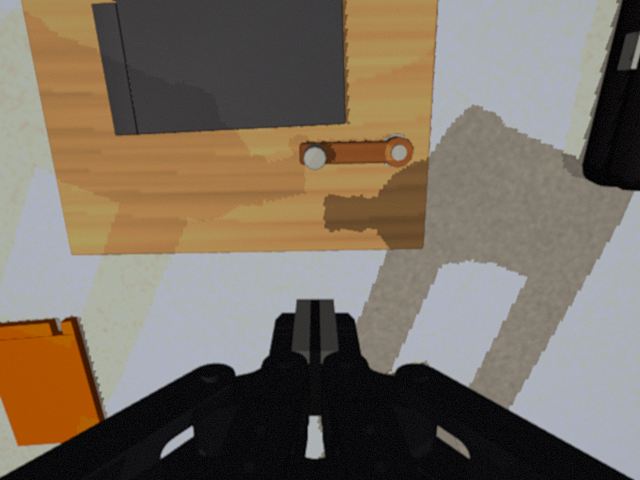

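View pics/sc14.png

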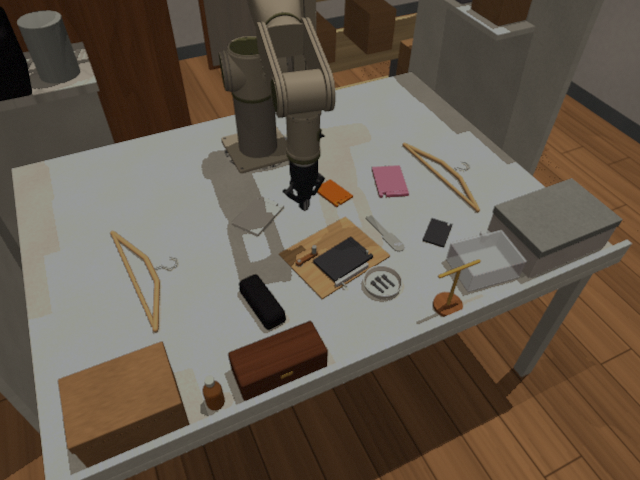

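Run:
```python
from knob import *
import pickle
i=pickle.load(open("w14.pkl","rb"))
g=lambda a,b,za,zb=None:(lambda d:np.arctan2(-d[0],d[1]))((onz(0,a,za,i)-onz(0,b,za if zb is None else zb,i))[:2])
print("board",g((72,254),(424,248),8),"tile",g((116,135),(347,124),20),"latch",g((315,158),(399,152),46.5,22),g((302,143),(390,142),20.5),g((301,167),(390,163),20.5))
print(r.sense()['time'],r.sense()['ft_force'])
```

```text
board 0.22259625904158906 tile 0.2511639237765179 latch 0.22458253671189893 0.2161788477176672 0.24964185229866764
19.8 [ 0.16712359 -0.5194147   0.7898986 ]
```

```bash
python3 -c "
from bench import r;print(r.hand_in())"
```

```text
the job is handed in; nothing more can be done
None
```

I turned the tile home on its peg, pressed it against the stop screw for about a second, and swung the turn-button to its stop. I then lifted clear and handed the job in at about 20 s of the 64 s allowed. The hand-in reports no verdict.

- **Pressing:** I raised the push to about 10 N against the tile face and held it there. The highest total force I read was about 11.6 N, against the 15 N limit. Those readings come only at the end of each move, and the force on the screw itself was not measured. I took contact from the tool stopping and the force rising.
- **Tile:** In the last wrist picture its near edge is about 0.03 rad from parallel to the board. The peg was last seen in its slot just after the press and was out of view in the last wrist picture.
- **Turn-button:** The push jumped from about 1 N to 11 N at its stop. The last picture puts it within 0.03 rad of closed (three estimates, from −0.01 to +0.03) and clear of the tile by several mm.
- **Rest of the shelf:** By eye, the bystanders stand where they did in the first scene picture. The fingers were well above everything at the end, and the wrist force was about zero.
- **Disagreement:** The cameras differed by about 4 mm on fixed points, so I averaged them and felt for the contacts. While pressing, an upward force of about 5 N also showed at the wrist, probably friction at the fingertips; it is counted in the 11.6 N.

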